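# Centre the wobbly sugar pot on its stand

### The job

The footed sugar pot stands off-centre on its small round wooden stand. With light taps or slow pushes of the fingertips against the pot's side, nudge it until it stands upright in the middle of the stand, to within about 5 mm, then take the hand away. It is wobbly, so go gently: do not pinch it, lift it, tip it over or knock it off, keep off its lid, and leave the stand, the jars, the whisk and the crate where they are.

Things in the scene. Friction and masses are not known exactly. Their poses are not given: they have to be found in the camera images.
- sugar_pot: round white ceramic sugar pot, about 0.4 kg, 83 mm tall with its lid and knob. Origin: centre of its underside, z up its axis. Its foot is a little rounded: flat to 9 mm from the axis, then rising 5 mm to the edge at 23 mm, so it wobbles and rights itself; pushed high up it rocks and sticks, hit hard it tips. Starts 16 to 26 mm off the stand's centre, in any direction.
- pot_bulge (a point): point on the pot's axis 33 mm above its underside, where it is widest: 108 mm (it is 40 mm at the waist 13 mm up and 94 mm at the rim 56 mm up). The place to push: a vertical finger reaching 10 to 25 mm over the underside, coming from the side, meets this bulge 54 mm from the axis. About 3 to 8 N slides the pot.
- sugar_lid: white ceramic lid of the pot, 90 mm across, hinged freely (no latch) at the pot's rim; not to be touched. Origin: on the hinge, 47 mm along the pot's +x from its axis, 56.5 mm above its underside; the lid reaches from there along -x over the pot. At its middle is a knob 18 mm thick, its top 83 mm above the pot's underside.
- stand: plain round stand of dark wood, 120 mm in diameter, 40 mm high, flat on top, 0.6 kg, standing loose on the marble (z = 0). Origin: centre of its underside; z up. Its yaw means nothing. The pot stands on its top, so the pot's underside is 40 mm above the marble.
- amber_jar: loose amber glass jar with a steel lid, 66 mm in diameter, 100 mm tall; bystander to the left or right of the stand. Origin: centre of its underside.
- clear_jar: loose clear glass jar with a steel lid, 66 mm in diameter, 100 mm tall; bystander on the other side. Origin: centre of its underside.
- whisk: stainless steel whisk, 230 mm long, 45 mm high at its wires, lying on the marble beyond the stand; bystander. Origin: on the marble under its middle; x runs from the handle (130 mm) to the wire end (100 mm).
- crate: low open wooden crate, 240 mm (x) by 180 mm (y), 75 mm high, fixed to the marble at the robot's left, with a rack of six slots, two of them holding jars that reach 110 mm up; bystander. Origin: centre of its underside.
There are look-alikes about, which are no part of the job. Of the things shaped like the sugar_pot, the white one is meant. Of the things that look like the stand, the smallest one is meant.

How it is judged:
By the outcome, as a careful person would: the job done as asked, in the order asked, and still so for the second after the job is handed in, with the robot touching nothing.
It also fails if it takes over 58 s, if anything falls off the work surface, if the arm or the gripper's body presses on something with over 40 N, if the wrist force passes 120 N, or if a joint passes its speed limit or range.

### The arm

A 6-joint arm with a two-finger parallel gripper is mounted at the origin on the work surface. World frame = base frame: x ahead of the robot, y to its left, z up, the work surface at z = 0. Lengths are in mm, angles in degrees, forces in N, time in s.
With the tool pointing down it reaches from about 300 to 850 mm from the base axis. Payload 4.2 kg.
Tool frame: the origin (TCP) lies at the very end of the fingers, on their centre line; the grasp point (between the pads) lies 19 mm behind it; z points along the fingers, y is the direction in which the jaws open and shut (so a half turn about z gives the same grasp; the last joint's range is limited). The gripper opens to 91 mm and grips with 3 to 60 N. Pads are 32 mm wide; open, the fingers measure 118 mm over their backs; the gripper's body (76 mm by 178 mm) begins 60 mm behind the grasp point.
Start: joints at [72.422, 18.312, 89.639, -0, 72.044, -1.146], TCP at [162.661, 551.529, 213.976] pointing down, gripper open.
Joint ranges: [-177.97, 177.97], [-48.28, 115.42], [12.27, 149.76], [-77.06, 257.06], [2.81, 150.46], [-146.56, 146.56]. Speed limits (degrees/s): [147.25, 147.25, 180, 180, 180, 180].

### API

Orientations are given as [roll, pitch, yaw] about the fixed x, y, z axes, in that order (R = Rz(yaw) Ry(pitch) Rx(roll)).
In Python, from workcell import env gives the robot as it stands. The module is installed in compiled form; this text tells all that it offers.
- The arm moves only by the tool arm_command, never from a script. Its argument "targets" is a list of rows, each a list of 5 numbers: the closure, from 0 (fully open) to 1 (shut), then the shift along the tool's x, y, z each as a share of 50 cm, from -1 to 1, then the turn about the tool's z as a share of pi/4 rad, from -1 to 1. A call has 1 to 8 rows; each row is the pose to reach, as a shift and turn from the pose measured when the call began, along the tool's axes at that moment; what a row does not reach only later rows make up. A row lasts 1/12 s, in which the tool goes at most 41.7 mm and 7.16 degrees, less where a joint would pass 70% of its speed; a pose out of reach is approached as far as the arm can. A call with a number of a shift or a turn outside -1 to 1 is refused whole. A call with a gripper value outside its range is refused whole. The fingers move at their own pace and stop on an object; "squeeze" is the grip in N (left out, the last holds). Time passes only in rows, so rows that repeat a pose let the fingers close. It gives the time, the measured TCP pose, the force and the opening at its end, in the units of the state.
- env.state(): the state, without advancing time (a new reading comes with each control period).
- env.grab_frame(name): name is "scene" or "top"; returns the picture (420x560x3 uint8, red, green, blue); there is no depth.
- env.camera_params(name): a dict with "camera_matrix" (3x3 intrinsics, pixels), "R" (3x3) and "t" (3): a world point X has camera coordinates R X + t. Camera axes: x right, y down, z forward; pixel columns grow to the right and rows downward; lengths in mm; the calibration is good to about 2 mm. A picture is of the moment at which its call begins. camera_params takes no time and is no camera call.
- env.job_done(): hands the job in, once; it reports no verdict.
The state is a dict: "time_s": time; "qpos": joint angles; "qvel": joint speeds; "effort": joint torques, N m; "ee_pos": TCP position; "ee_rot": TCP orientation; "force": force on the tool from outside, world axes, zero at the start; "torque": the same for the moment, N m; "gripper_width": finger opening in mm.
Only numpy, scipy, OpenCV 4.12 (cv2) and the standard library are available. Lean on these libraries where they do the work, as an engineer would, in place of code of your own. Each camera call takes 0.05 s, during which the arm holds its last target.

## Working session

There is one attempt and no reset: what is moved stays moved. The work goes in short steps, Python scripts to look and compute and a tool call to move; the robot and the scene stay as the last step left them, time stands still between calls to the robot, and variables do not carry over. Pictures are saved under pics/ and viewed, and the job is handed in when it is done.

Besides the shell and the picture viewer there is one more tool, called after ">>>" by a JSON object that holds its "fn" and its "kwargs". arm_command: Moves the arm, as the interface text tells. Shift numbers are shares of 50 cm and turn numbers shares of pi/4 rad, none past 1 either way. Its arguments: {"type":"object","properties":{"targets":{"type":"array"},"squeeze":{"type":"number"}},"required":["targets"]}

```bash
mkdir -p pics; ls
cat > h.py <<'E'
import numpy as np, cv2
from workcell import env
def P(name):
    c=env.camera_params(name); return np.array(c["camera_matrix"]),np.array(c["R"]),np.array(c["t"]).ravel()
def proj(name,X):
    K,R,t=P(name); p=(np.atleast_2d(X)@R.T+t)@K.T; return p[:,:2]/p[:,2:]
def back(name,uv,z):
    K,R,t=P(name); d=R.T@np.linalg.solve(K,[uv[0],uv[1],1.]); c=-R.T@t
    return c+d*(z-c[2])/d[2]
def shot(name,fn):
    im=env.grab_frame(name)[:,:,::-1].copy(); cv2.imwrite(f"pics/{fn}.png",im); return im
E
python3 - <<'E'
from h import *
for n in("scene","top"):
    shot(n,n+"0"); K,R,t=P(n); print(n,K[0,0],K[:2,2],(-R.T@t).round(),R[2].round(2))
print(env.state())
E
```

```text
pics
scene 425.2034605048055 [280.41735123 214.33462329] [1025. -700.  824.] [-0.39  0.67 -0.63]
top 398.19559907182264 [272.18480772 211.3755278 ] [ 476.  110. 1246.] [ 0.07 -0.01 -1.  ]
{'time_s': 0.1, 'qpos': array([ 7.24211746e+01,  1.83473012e+01,  8.96980931e+01, -6.31934580e-05,
        7.20437262e+01, -1.14586660e+00]), 'qvel': array([ 0.07898061, -0.05238261, -0.23233897, -0.09263571,  0.00873247,
       -0.05722651]), 'effort': array([ 1.83320168e-03, -4.13330948e+01, -2.32511079e+01,  7.29749235e-02,
        4.22005286e-02, -2.58833126e-05]), 'ee_pos': array([162.52972801, 551.09244559, 213.22010131]), 'ee_rot': array([-1.79910896e+02, -1.72214297e-03,  1.63567059e+02]), 'force': array([-0.1456576 ,  0.41612021, -0.26538789]), 'torque': array([-0.00690314,  0.01311298, -0.03310504]), 'gripper_width': 91.08526495612645}
```

View pics/scene0.png

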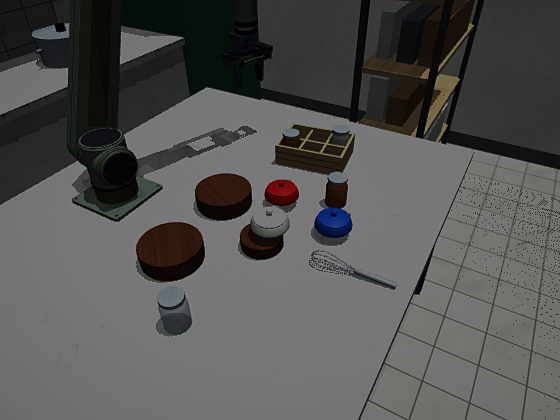

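View pics/top0.png

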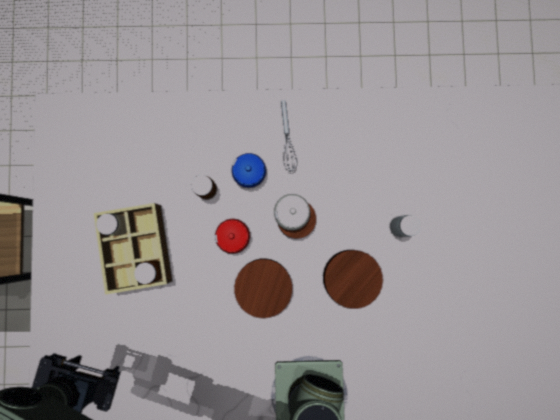

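The white pot is at about (292,211) in the top view, on the small stand at about (297,219). Neighbours there are the red pot (232,236), blue pot (249,170), amber jar (205,187), clear jar (402,225) and two large stands below. I'll enlarge both views.

Run:
```python
from h import *
a=cv2.imread("pics/top0.png"); b=cv2.imread("pics/scene0.png")
A=cv2.resize(a[180:250,250:340],None,fx=8,fy=8,interpolation=cv2.INTER_CUBIC)
B=cv2.resize(b[195:265,225:305],None,fx=8,fy=8,interpolation=cv2.INTER_CUBIC)
cv2.imwrite("pics/ta.png",np.clip(A*1.8,0,255));cv2.imwrite("pics/sa.png",np.clip(B*1.8,0,255))
```

```text
[ WARN:0@0.532] global loadsave.cpp:1063 imwrite_ Unsupported depth image for selected encoder is fallbacked to CV_8U.
```

View pics/ta.png

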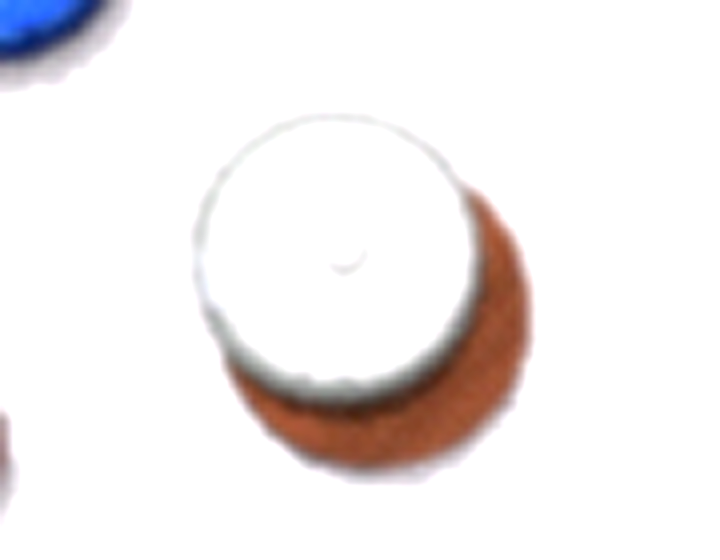

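View pics/sa.png

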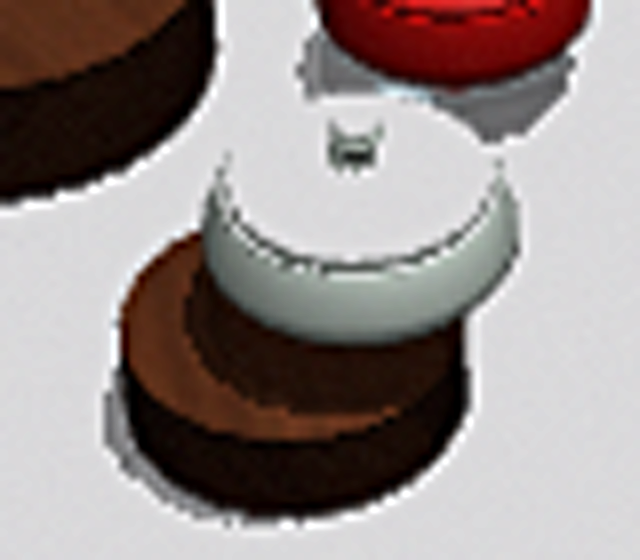

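```bash
cat >> h.py <<'E'
from scipy.optimize import least_squares
from scipy.ndimage import map_coordinates
TH=np.radians(np.arange(0,360,4))
def circ(c,r,z): return np.c_[c[0]+r*np.cos(TH),c[1]+r*np.sin(TH),np.full(len(TH),z)]
def pot_profile_sil(name,c,z0=40):
    # silhouette of pot: convex hull of rings
    pts=np.vstack([proj(name,circ(c,r,z0+z)) for r,z in((54,33),(52.5,40),(52.5,26),(47,56),(50,48),(49,20))])
    h=cv2.convexHull(pts.astype(np.float32))[:,0]
    return h
def score_fit(ims,kind,c0,rng=25):
    pass
def stand_fit(im,name,c0,pot):
    # wood outer edge against marble in top view at z=40
    f=im.astype(float); s=(f[:,:,2]-f[:,:,0])  # R-B
    pts=[];
    for a in TH:
        rs=np.arange(45,75,.5)
        X=np.c_[c0[0]+rs*np.cos(a),c0[1]+rs*np.sin(a),np.full(len(rs),40.)]
        if np.hypot(X[:,0]-pot[0],X[:,1]-pot[1])[20:40].min()<58: continue
        uv=proj(name,X); v=map_coordinates(s,[uv[:,1],uv[:,0]],order=1)
        if v[:12].mean()<15: continue
        th=(v[:8].mean()+v[-8:].mean())/2
        i=np.where((v[:-1]>th)&(v[1:]<=th))[0]
        if len(i): pts.append(X[i[-1],:2])
    pts=np.array(pts)
    r=least_squares(lambda p:np.hypot(*(pts-p[:2]).T)-60,c0,loss='soft_l1')
    r2=least_squares(lambda p:np.hypot(*(pts-p[:2]).T)-p[2],[*c0,60],loss='soft_l1')
    return r.x,r2.x,np.abs(r.fun).mean(),len(pts)
E
python3 - <<'E'
from h import *
cr=lambda x,y:((x+.5)/8-.5+250,(y+.5)/8-.5+180)
cs=lambda x,y:((x+.5)/8-.5+225,(y+.5)/8-.5+195)
im=cv2.imread("pics/top0.png")
s=back("top",cr(372,312),40);p=back("top",cr(338,258),73);k=back("top",cr(347,255),120)
print("stand",s,"pot",p,"knob",k)
print(stand_fit(im,"top",s[:2],p[:2]))
# scene
print("scene knob", back("scene",cs(352,130),121))
S=stand_fit(im,"top",s[:2],p[:2])[0]
out=[]
for n,o,nm,x in(("top",(250,180),"ta",0),("scene",(225,195),"sa",0)):
    I=cv2.imread(f"pics/{nm}.png")
    f=lambda q:(((q-np.array(o)+.5)*8-.5)).round().astype(int).reshape(-1,1,2)
    cv2.polylines(I,[f(proj(n,circ(S,60,40)))],True,(0,255,0),1)
    cv2.polylines(I,[f(proj(n,circ(S,60,0)))],True,(0,255,0),1)
    cv2.polylines(I,[f(pot_profile_sil(n,p[:2]))],True,(0,0,255),1)
    cv2.polylines(I,[f(proj(n,circ(p[:2],9,123)))],True,(0,0,255),1)
    cv2.imwrite(f"pics/{nm}o.png",I)
E
```

```text
stand [536.28755422  28.05834937  40.        ] pot [554.83178495  42.38188413  73.        ] knob [552.65592311  41.89416116 120.        ]
(array([538.20588563,  28.4339338 ]), array([538.48160796,  28.59019367,  60.25972614]), np.float64(0.5555410837539636), 44)
scene knob [553.21138468  40.70276898 121.        ]
```

View pics/tao.png

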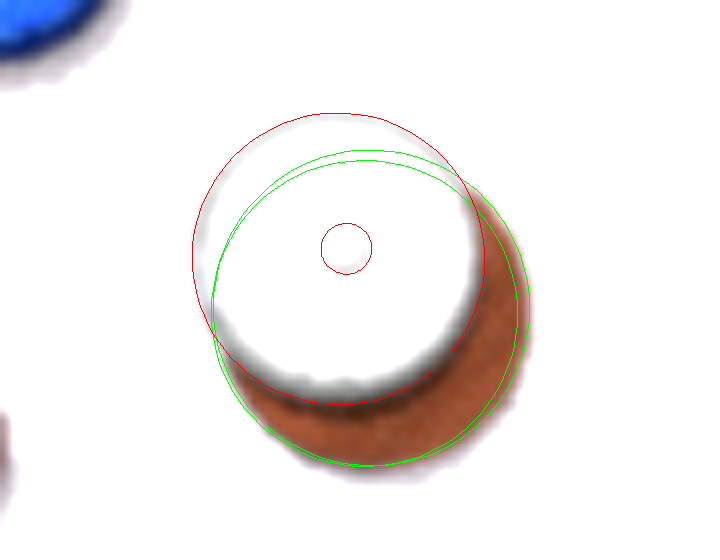

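View pics/sao.png

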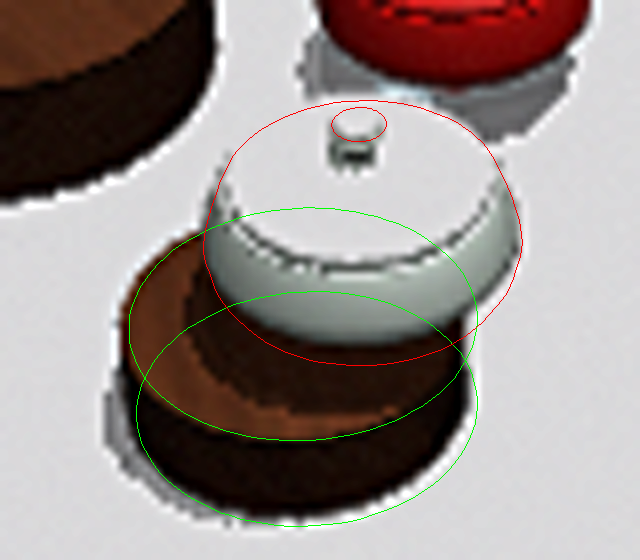

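Run:
```python
from h import *
for n,uv,z in(("blue",(248.5,170),33),("red",(232,236),33),("amber",(204,187),100),("clear",(406,226),100),("wiskend",(291,172),20),("whiskhandle",(284,101),10)):
    print(n,back("top",uv,z).round())
b=back("top",(248.5,170),33)[:2]; p=np.array([554,42]);u=np.array([.77,.64])
for r in(64,75,85,95):
    c=p+u*r; 
    for g in(12,20,25,30):
        fs=[c+np.array([-u[1],u[0]])*s*(g+7) for s in(1,-1)]
        print(r,g,c,[round(np.hypot(*(f-b))) for f in fs])
```

```text
blue [689. 170.  33.]
red [487. 224.  33.]
amber [630. 296. 100.]
clear [ 505. -285.  100.]
wiskend [683.  39.  20.]
whiskhandle [912.  55.  10.]
64 12 [603.28  82.96] [122, 126]
64 20 [603.28  82.96] [123, 128]
64 25 [603.28  82.96] [123, 130]
64 30 [603.28  82.96] [124, 131]
75 12 [611.75  90.  ] [111, 115]
75 20 [611.75  90.  ] [112, 117]
75 25 [611.75  90.  ] [112, 119]
75 30 [611.75  90.  ] [113, 121]
85 12 [619.45  96.4 ] [101, 105]
85 20 [619.45  96.4 ] [102, 108]
85 25 [619.45  96.4 ] [103, 110]
85 30 [619.45  96.4 ] [104, 112]
95 12 [627.15 102.8 ] [91, 96]
95 20 [627.15 102.8 ] [92, 99]
95 25 [627.15 102.8 ] [93, 101]
95 30 [627.15 102.8 ] [94, 103]
```

>>> {"fn": "arm_command", "kwargs": {"targets": [[0.45,-0.58,-0.3,0,1],[0.45,-0.58,-0.3,0,1],[0.45,-0.58,-0.3,0,1],[0.45,-0.58,-0.3,0,1],[0.45,-0.58,-0.3,0,1],[0.45,-0.58,-0.3,0,1],[0.45,-0.58,-0.3,0,1],[0.45,-0.58,-0.3,0,1]]}}

```text
time_s: 0.77
ee_pos: [399.6, 322.9, 213.2]
ee_rot: [-179.9, 0.1, 118.4]
force: [-0.7, 0.8, 1.1]
gripper_width: 50.5
```

```bash
cat >> h.py <<'E'
def plan(x,y,z,yaw=None):
    s=env.state(); y0=s["ee_rot"][2]; a=np.radians(y0); d=np.array([x,y])-s["ee_pos"][:2]
    tx=np.array([np.cos(a),np.sin(a)]);ty=np.array([np.sin(a),-np.cos(a)])
    out=[d@tx/500,d@ty/500,-(z-s["ee_pos"][2])/500]
    if yaw is not None: out.append(-(yaw-y0)/45)
    print(np.round(out,4),"from",s["ee_pos"].round(1),y0.round(1))
E
python3 -c "
from h import *
plan(624,100,213,39.7)"
```

```text
[-6.0580e-01  1.8230e-01  4.0000e-04  1.7499e+00] from [399.6 322.9 213.2] 118.4
```

>>> {"fn": "arm_command", "kwargs": {"targets": [[0.45,-0.606,0.182,0,1],[0.45,-0.606,0.182,0,1],[0.45,-0.606,0.182,0,1],[0.45,-0.606,0.182,0,1],[0.45,-0.606,0.182,0,1],[0.45,-0.606,0.182,0,1],[0.45,-0.606,0.182,0,1],[0.45,-0.606,0.182,0,1]]}}

```text
time_s: 1.43
ee_pos: [626.1, 96.6, 212.8]
ee_rot: [180.0, 0.2, 73.2]
force: [0.5, 1.0, 0.1]
gripper_width: 49.8
```

```bash
python3 -c "
from h import *
plan(624,100,130,39.7)"
```

```text
[ 0.0053 -0.0059  0.1656  0.7454] from [626.1  96.6 212.8] 73.2
```

>>> {"fn": "arm_command", "kwargs": {"targets": [[0.45,0.005,-0.006,0.166,0.745],[0.45,0.005,-0.006,0.166,0.745],[0.45,0.005,-0.006,0.166,0.745],[0.45,0.005,-0.006,0.166,0.745],[0.45,0.005,-0.006,0.166,0.745],[0.45,0.005,-0.006,0.166,0.745],[0.45,0.005,-0.006,0.166,0.745]]}}

```text
time_s: 2.02
ee_pos: [623.7, 99.6, 129.4]
ee_rot: [179.9, 0.2, 39.9]
force: [-1.3, 0.5, -0.3]
gripper_width: 50.5
```

```bash
python3 -c "
from h import *
plan(624,100,60,39.7)
I=shot('scene','s1'); cv2.imwrite('pics/s1c.png',cv2.resize(I[130:290,180:400],None,fx=3.5,fy=3.5))"
```

```text
[ 0.001  -0.0003  0.1388  0.0034] from [623.7  99.6 129.4] 39.9
```

View pics/s1c.png

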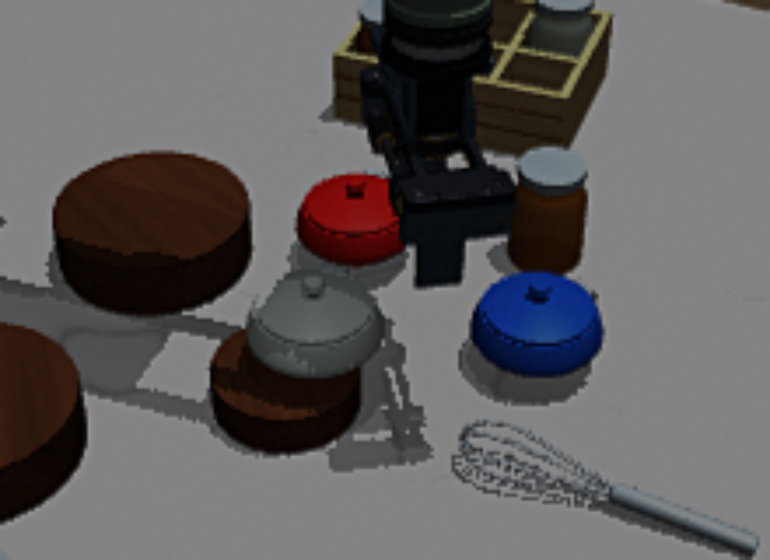

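The gripper is clear of everything, right behind the pot (pot at crop (315,325)). Going down.

>>> {"fn": "arm_command", "kwargs": {"targets": [[0.45,0,0,0.05,0],[0.45,0,0,0.1,0],[0.45,0,0,0.138,0],[0.45,0,0,0.138,0],[0.45,0,0,0.138,0]]}}

```text
time_s: 2.48
ee_pos: [623.2, 99.3, 60.1]
ee_rot: [179.9, 0.3, 39.9]
force: [-0.0, -0.1, 0.6]
gripper_width: 50.0
```

```bash
python3 -c "
from h import *
plan(604,83,60,39.7)
I=shot('top','t2'); cv2.imwrite('pics/t2c.png',cv2.resize(I[160:260,220:350],None,fx=6,fy=6,interpolation=cv2.INTER_CUBIC))
I=shot('scene','s2'); cv2.imwrite('pics/s2c.png',cv2.resize(I[170:270,210:340],None,fx=6,fy=6,interpolation=cv2.INTER_CUBIC))"
```

```text
[-0.0503  0.0004  0.0002  0.0046] from [623.2  99.3  60.1] 39.9
```

View pics/t2c.png

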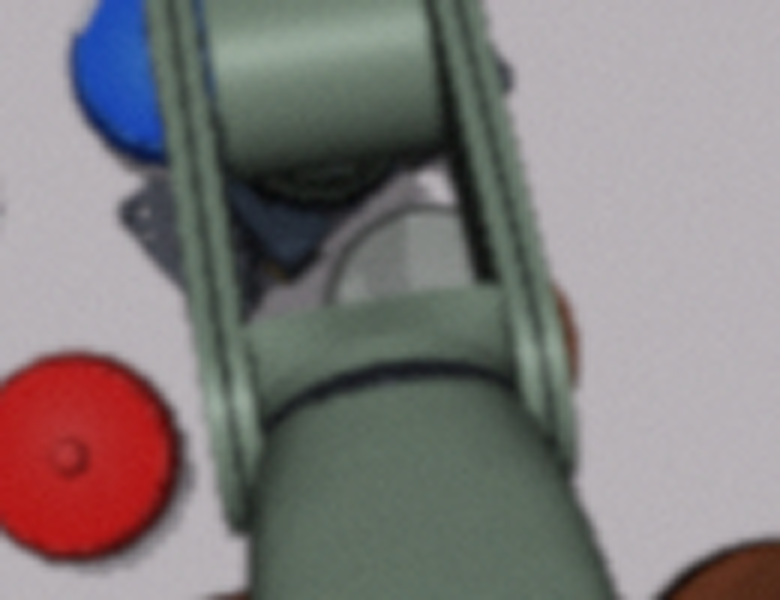

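View pics/s2c.png

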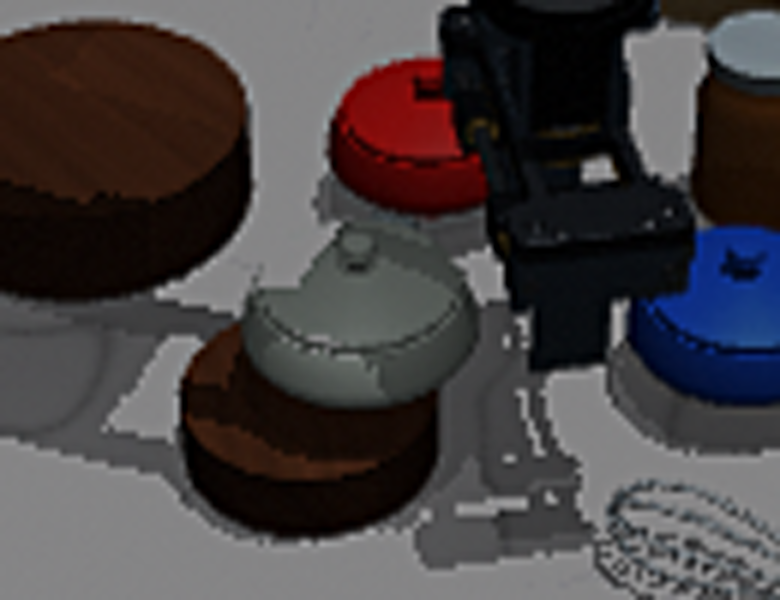

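>>> {"fn": "arm_command", "kwargs": {"targets": [[0.45,-0.008,0,0,0],[0.45,-0.016,0,0,0],[0.45,-0.024,0,0,0],[0.45,-0.032,0,0,0],[0.45,-0.036,0,0,0],[0.45,-0.04,0,0,0],[0.45,-0.042,0,0,0],[0.45,-0.044,0,0,0]]}}

```text
time_s: 3.25
ee_pos: [607.9, 85.3, 62.1]
ee_rot: [179.8, 0.0, 39.9]
force: [0.1, 0.9, -0.0]
gripper_width: 50.1
```

```bash
cat >> h.py <<'E'
def look(i):
    I=shot('scene',f's{i}'); cv2.imwrite(f'pics/s{i}c.png',cv2.resize(I[180:270,220:320],None,fx=6,fy=6,interpolation=cv2.INTER_CUBIC))
E
python3 -c "
from h import *
plan(587.2,69.4,60,39.7);print(env.state()['force'])
look(3)"
```

```text
[-0.0521 -0.002   0.0043  0.004 ] from [607.9  85.3  62.1] 39.9
[ 0.13756516  0.91013309 -0.03409603]
```

View pics/s3c.png

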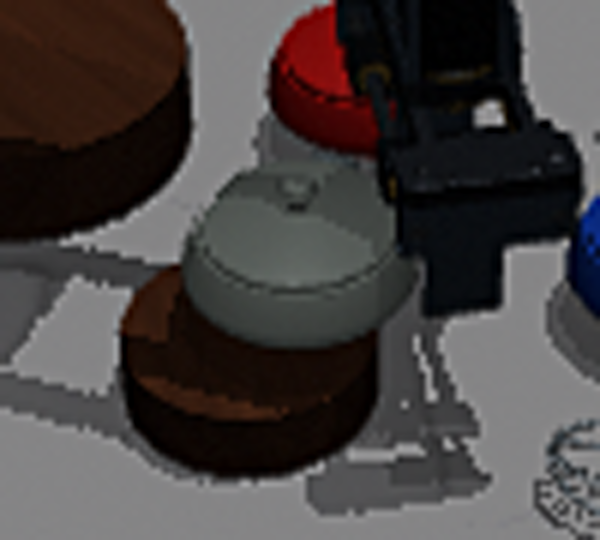

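>>> {"fn": "arm_command", "kwargs": {"targets": [[0.45,-0.002,-0.001,0.004,0],[0.45,-0.004,-0.002,0.004,0],[0.45,-0.006,-0.002,0.004,0],[0.45,-0.008,-0.002,0.004,0],[0.45,-0.01,-0.002,0.004,0],[0.45,-0.012,-0.002,0.004,0],[0.45,-0.014,-0.002,0.004,0],[0.45,-0.016,-0.002,0.004,0]]}}

```text
time_s: 3.97
ee_pos: [601.7, 81.3, 60.6]
ee_rot: [179.8, -0.1, 39.9]
force: [1.7, 2.9, 1.2]
gripper_width: 50.2
```

```bash
python3 -c "
from h import *
plan(587.2,69.4,60,39.7);print(env.state()['force'])
look(4)"
```

```text
[-0.0375 -0.0004  0.0012  0.0039] from [601.7  81.3  60.6] 39.9
[1.71707225 2.94680283 1.17571733]
```

View pics/s4c.png

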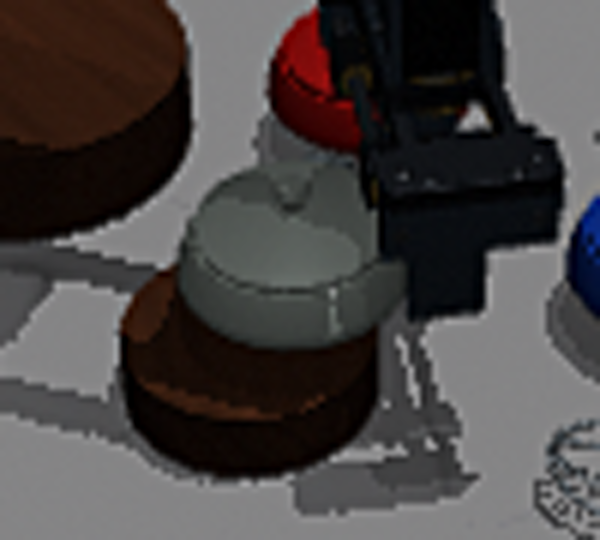

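Contact right where computed, about 3.4 N. Pushing on slowly.

>>> {"fn": "arm_command", "kwargs": {"targets": [[0.45,-0.002,0,0.001,0],[0.45,-0.004,0,0.001,0],[0.45,-0.006,0,0.001,0],[0.45,-0.008,0,0.001,0],[0.45,-0.01,0,0.001,0],[0.45,-0.012,0,0.001,0],[0.45,-0.014,0,0.001,0],[0.45,-0.016,0,0.001,0]]}}

```text
time_s: 4.68
ee_pos: [595.3, 75.8, 60.1]
ee_rot: [179.8, -0.0, 39.9]
force: [0.9, 0.7, 2.1]
gripper_width: 50.3
```

```bash
python3 -c "
from h import *
plan(587.2,69.4,60,39.7);print(env.state()['force'])
look(5)"
```

```text
[-0.0206 -0.0005  0.0001  0.004 ] from [595.3  75.8  60.1] 39.9
[0.93143714 0.72174405 2.12217398]
```

View pics/s5c.png

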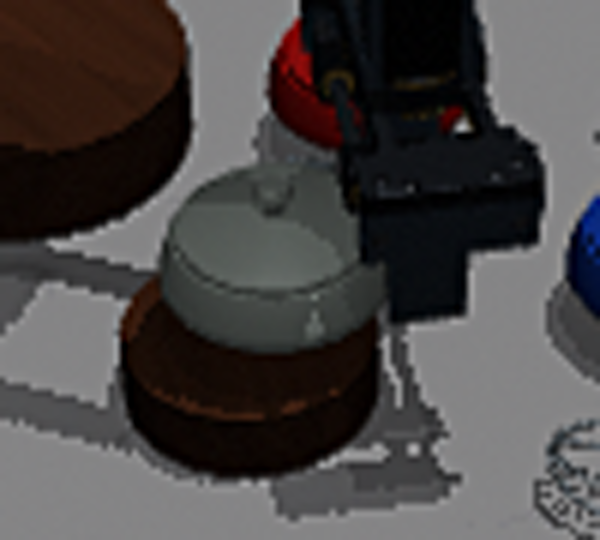

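>>> {"fn": "arm_command", "kwargs": {"targets": [[0.45,-0.002,0,0.0,0],[0.45,-0.004,0,0.0,0],[0.45,-0.006,0,0.0,0],[0.45,-0.008,0,0.0,0],[0.45,-0.01,0,0.0,0],[0.45,-0.012,0,0.0,0],[0.45,-0.014,0,0.0,0],[0.45,-0.016,0,0.0,0]]}}

```text
time_s: 5.4
ee_pos: [588.8, 70.5, 60.0]
ee_rot: [179.8, -0.0, 39.9]
force: [2.0, 1.4, 1.8]
gripper_width: 50.3
```

```bash
python3 -c "
from h import *
plan(587.2,69.4,60,39.7);print(env.state()['force'])
look(6)"
```

```text
[-0.0039 -0.0004  0.      0.004 ] from [588.8  70.5  60. ] 39.9
[1.96694115 1.43798256 1.75065368]
```

View pics/s6c.png

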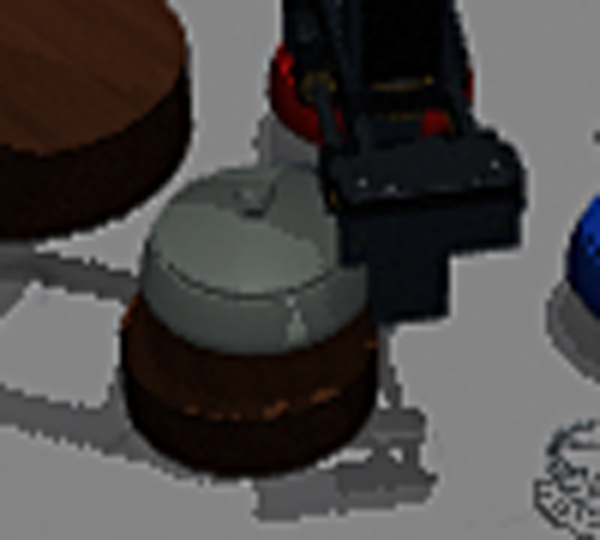

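>>> {"fn": "arm_command", "kwargs": {"targets": [[0.45,0.002,0,0,0],[0.45,0.006,0,0,0],[0.45,0.012,0,0,0],[0.45,0.024,0,0,0],[0.45,0.04,0,0,0],[0.45,0.06,0,0,0],[0.45,0.07,0,-0.03,0],[0.45,0.07,0,-0.1,0]]}}

```text
time_s: 6.12
ee_pos: [613.6, 93.8, 105.8]
ee_rot: [-179.9, 0.5, 39.9]
force: [0.2, -0.1, -0.0]
gripper_width: 49.9
```

```bash
python3 -c "
from h import *
plan(470,320,210);plan(623,97,210)
look(7)"
```

```text
[ 0.0701 -0.5312 -0.2084] from [613.6  93.8 105.8] 39.9
[ 0.0185  0.0072 -0.2084] from [613.6  93.8 105.8] 39.9
```

View pics/s7c.png

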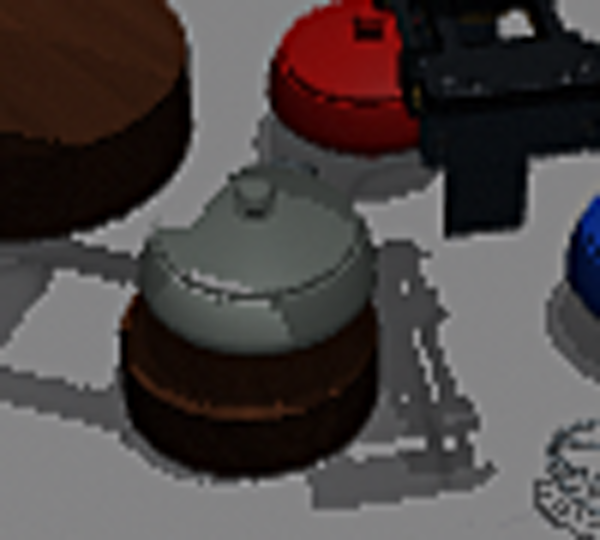

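>>> {"fn": "arm_command", "kwargs": {"targets": [[0.45,0.018,0,-0.08,0],[0.45,0.018,-0.01,-0.16,0],[0.45,0.03,-0.09,-0.208,0],[0.45,0.04,-0.17,-0.208,0],[0.45,0.05,-0.25,-0.208,0],[0.45,0.06,-0.33,-0.208,0],[0.45,0.07,-0.41,-0.208,0],[0.45,0.07,-0.48,-0.208,0]]}}

```text
time_s: 6.83
ee_pos: [489.9, 304.0, 218.6]
ee_rot: [179.6, -0.5, 40.0]
force: [0.7, -0.8, 0.4]
gripper_width: 49.9
```

```bash
python3 -c "
from h import *
I=shot('top','t8'); A=cv2.resize(I[180:260,250:340],None,fx=8,fy=7.5*8/7.5,interpolation=cv2.INTER_CUBIC)
cv2.imwrite('pics/t8c.png',A[:600])
look(8)"
```

```text
(no output)
```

View pics/t8c.png

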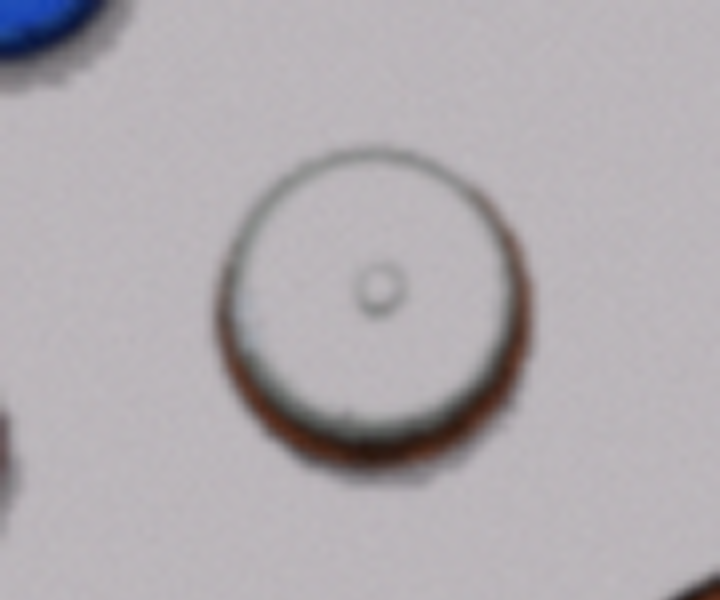

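View pics/s8c.png

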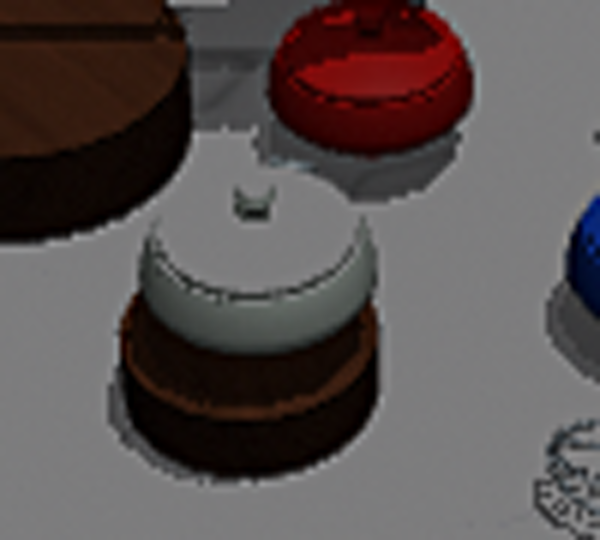

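```bash
python3 -c "
from h import *
cr=lambda x,y:((x+.5)/8-.5+250,(y+.5)/8-.5+180)
cs=lambda x,y:((x+.5)/6-.5+220,(y+.5)/6-.5+180)
print('pot ring',back('top',cr(374,294),73),'knob',back('top',cr(380,288),122))
print('stand', back('top',cr(375,311),40), stand_fit(cv2.imread('pics/top0.png'),'top',[538,28],[554,42])[0])
im=cv2.imread('pics/t8.png')
print(stand_fit(im,'top',[538,28],[500,28]),)
print('scene knob',back('scene',cs(254,187),123))
# scene: old stand/pot
S=np.array([538.,28.3])
for nm,n,o,f in(('t8c','top',(250,180),8),('s8c','scene',(220,180),6)):
    I=cv2.imread(f'pics/{nm}.png')
    g=lambda q:(((q-np.array(o)+.5)*f-.5)).round().astype(int).reshape(-1,1,2)
    for r,z,c in((60,40,(0,255,0)),(60,0,(0,255,0)),(54,73,(0,0,255)),(45,97,(255,0,0)),(9,123,(0,0,255))):
        cv2.polylines(I,[g(proj(n,circ(S,r,z)))],True,c,1)
    cv2.imwrite(f'pics/{nm}o.png',I)
"
```

```text
pot ring [541.25730213  29.41250302  73.        ] knob [540.59302926  30.62442427 122.        ]
stand [536.64440029  26.91108692  40.        ] [537.9808785   28.44816601]Traceback (most recent call last):
  File "<string>", line 8, in <module>
    print(stand_fit(im,'top',[538,28],[500,28]),)
          ~~~~~~~~~^^^^^^^^^^^^^^^^^^^^^^^^^^^^
  File "h.py", line 37, in stand_fit
    r=least_squares(lambda p:np.hypot(*(pts-p[:2]).T)-60,c0,loss='soft_l1')
    return func(*args, **kwargs)
    vector_fun = VectorFunction(
        fun_wrapped,
    ...<6 lines>...
        workers=workers
    )
    self._update_fun()
    ~~~~~~~~~~~~~~~~^^
    self.f = self.fun_wrapped(xp_copy(self.x))
             ~~~~~~~~~~~~~~~~^^^^^^^^^^^^^^^^^
    return np.atleast_1d(self.fun(x))
                         ~~~~~~~~^^^
    return self.f(x, *self.args, **self.kwargs)
           ~~~~~~^^^^^^^^^^^^^^^^^^^^^^^^^^^^^^
  File "h.py", line 37, in <lambda>
    r=least_squares(lambda p:np.hypot(*(pts-p[:2]).T)-60,c0,loss='soft_l1')
                                        ~~~^~~~~~
ValueError: operands could not be broadcast together with shapes (0,) (2,)
```

```bash
python3 -c "
from h import *
cr=lambda x,y:((x+.5)/8-.5+250,(y+.5)/8-.5+180)
cs=lambda x,y:((x+.5)/6-.5+220,(y+.5)/6-.5+180)
print('scene knob',back('scene',cs(254,187),123))
S=np.array([538.,28.3])
for nm,n,o,f in(('t8c','top',(250,180),8),('s8c','scene',(220,180),6)):
    I=cv2.imread(f'pics/{nm}.png')
    g=lambda q:(((q-np.array(o)+.5)*f-.5)).round().astype(int).reshape(-1,1,2)
    for r,z,c in((60,40,(0,255,0)),(60,0,(0,255,0)),(54,73,(0,0,255)),(45,97,(255,0,0)),(9,123,(0,0,255))):
        cv2.polylines(I,[g(proj(n,circ(S,r,z)))],True,c,1)
    cv2.imwrite(f'pics/{nm}o.png',I)
"
```

```text
scene knob [539.12703178  30.2282615  123.        ]
```

View pics/t8co.png

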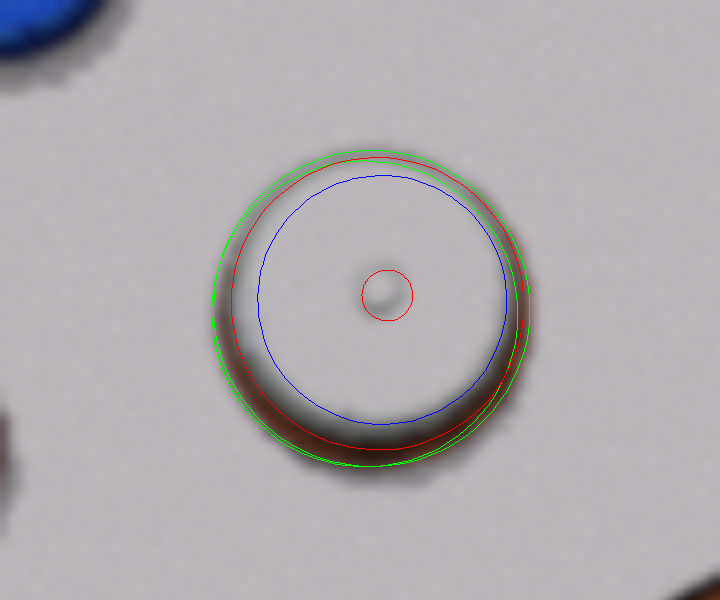

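View pics/s8co.png

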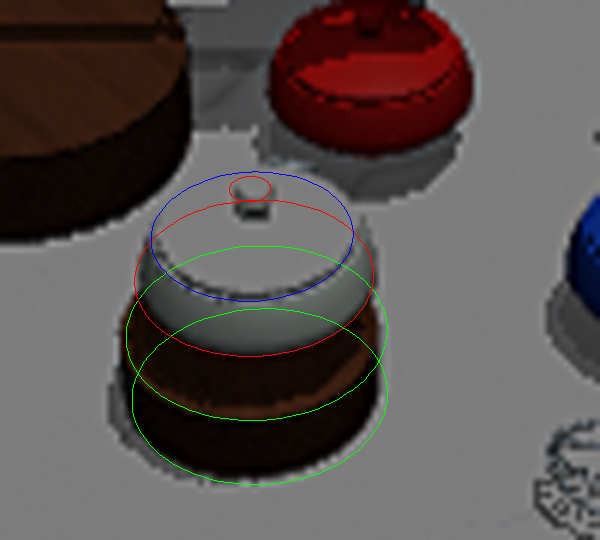

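Pictures agree: the pot is upright, still about 3.5–4 mm from the centre along the same push line. One more slow push with the same approach, ending at TCP about (585.8, 68).

```bash
python3 -c "
from h import *
plan(624,100,130,39.8)"
```

```text
[-0.0581  0.4898  0.1771  0.0107] from [487.8 305.6 218.5] 40.3
```

>>> {"fn": "arm_command", "kwargs": {"targets": [[0.45,-0.02,0.08,0,0.011],[0.45,-0.03,0.16,0,0.011],[0.45,-0.04,0.24,0,0.011],[0.45,-0.05,0.32,0,0.011],[0.45,-0.058,0.4,0,0.011],[0.45,-0.058,0.46,0.03,0.011],[0.45,-0.058,0.49,0.08,0.011],[0.45,-0.058,0.49,0.13,0.011]]}}

```text
time_s: 7.6
ee_pos: [628.5, 96.4, 154.7]
ee_rot: [179.5, -0.6, 39.6]
force: [-0.2, -0.2, 0.5]
gripper_width: 50.0
```

```bash
python3 -c "
from h import *
plan(623,99,60,39.8)"
```

```text
[-0.0051 -0.011   0.1893 -0.0054] from [628.5  96.4 154.7] 39.6
```

>>> {"fn": "arm_command", "kwargs": {"targets": [[0.45,-0.005,-0.011,0.06,-0.005],[0.45,-0.005,-0.011,0.12,-0.005],[0.45,-0.005,-0.011,0.17,-0.005],[0.45,-0.005,-0.011,0.189,-0.005],[0.45,-0.005,-0.011,0.189,-0.005],[0.45,-0.005,-0.011,0.189,-0.005]]}}

```text
time_s: 8.1
ee_pos: [625.3, 98.9, 60.6]
ee_rot: [179.4, -0.6, 39.8]
force: [0.3, 0.2, 0.7]
gripper_width: 50.0
```

```bash
python3 -c "
from h import *
plan(592,73.2,60,39.8)"
```

```text
[-0.084  -0.0032  0.0012 -0.0006] from [625.3  98.9  60.6] 39.8
```

>>> {"fn": "arm_command", "kwargs": {"targets": [[0.45,-0.014,-0.002,0.001,0],[0.45,-0.03,-0.003,0.001,0],[0.45,-0.046,-0.003,0.001,0],[0.45,-0.06,-0.003,0.001,0],[0.45,-0.07,-0.003,0.001,0],[0.45,-0.077,-0.003,0.001,0],[0.45,-0.081,-0.003,0.001,0],[0.45,-0.083,-0.003,0.001,0]]}}

```text
time_s: 8.77
ee_pos: [592.3, 73.2, 59.8]
ee_rot: [179.4, -0.6, 39.8]
force: [-0.1, 0.4, 0.3]
gripper_width: 50.3
```

```bash
python3 -c "
from h import *
plan(585.8,68.1,60,39.8)"
```

```text
[-0.0165 -0.0005 -0.0004 -0.0009] from [592.3  73.2  59.8] 39.8
```

>>> {"fn": "arm_command", "kwargs": {"targets": [[0.45,-0.002,0,0,0],[0.45,-0.004,0,0,0],[0.45,-0.006,0,0,0],[0.45,-0.008,0,0,0],[0.45,-0.01,0,0,0],[0.45,-0.012,0,0,0],[0.45,-0.014,0,0,0],[0.45,-0.016,0,0,0]]}}

```text
time_s: 9.43
ee_pos: [586.8, 68.3, 60.1]
ee_rot: [179.4, -0.7, 39.8]
force: [2.2, 1.6, 1.2]
gripper_width: 50.4
```

```bash
python3 -c "
from h import *
plan(585.8,68.1,60,39.8);look(9)"
```

```text
[-0.0019 -0.0009  0.0002 -0.0009] from [586.8  68.3  60.1] 39.8
```

View pics/s9c.png

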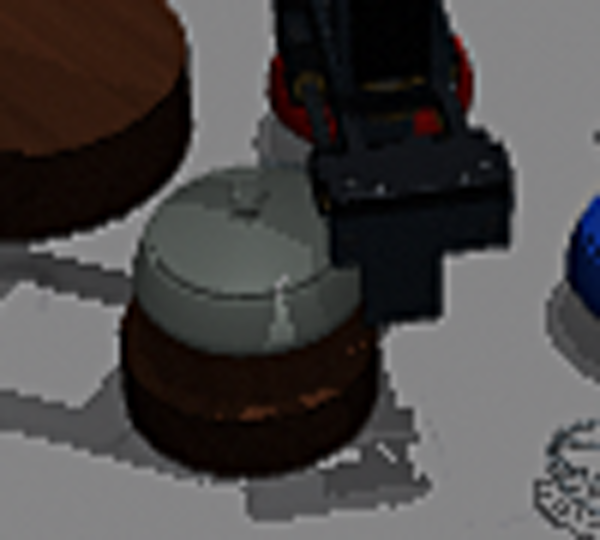

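The pot's knob and bulge centre (x≈248–249) now line up with the stand's centre (x≈250). Backing off gently to check from the top.

>>> {"fn": "arm_command", "kwargs": {"targets": [[0.45,0.002,0,0,0],[0.45,0.006,0,0,0],[0.45,0.012,0,0,0],[0.45,0.024,0,0,0],[0.45,0.04,0,0,0],[0.45,0.06,0,0,0],[0.45,0.074,0,-0.03,0],[0.45,0.076,0,-0.1,0]]}}

```text
time_s: 10.15
ee_pos: [613.3, 93.4, 106.3]
ee_rot: [179.7, -0.3, 39.8]
force: [1.1, 0.5, 0.3]
gripper_width: 50.4
```

>>> {"fn": "arm_command", "kwargs": {"targets": [[0.45,0.018,0,-0.08,0],[0.45,0.018,-0.01,-0.16,0],[0.45,0.03,-0.09,-0.208,0],[0.45,0.04,-0.17,-0.208,0],[0.45,0.05,-0.25,-0.208,0],[0.45,0.06,-0.33,-0.208,0],[0.45,0.07,-0.41,-0.208,0],[0.45,0.07,-0.48,-0.208,0]]}}

```text
time_s: 10.82
ee_pos: [484.9, 303.4, 209.4]
ee_rot: [179.7, -0.3, 39.9]
force: [0.3, 0.1, -0.4]
gripper_width: 50.1
```

```bash
python3 -c "
from h import *
I=shot('top','t10'); A=cv2.resize(I[180:255,250:340],None,fx=8,fy=8,interpolation=cv2.INTER_CUBIC)
cv2.imwrite('pics/t10c.png',A)
look(10)"
```

```text
(no output)
```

View pics/t10c.png

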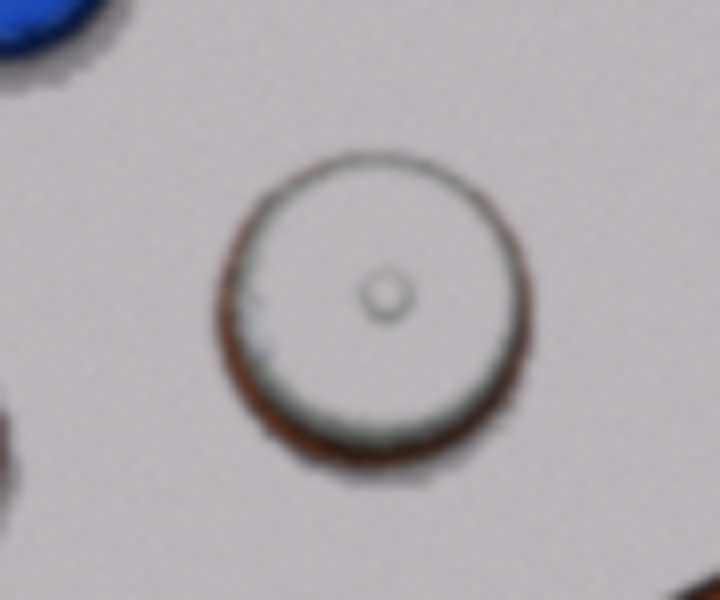

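View pics/s10c.png

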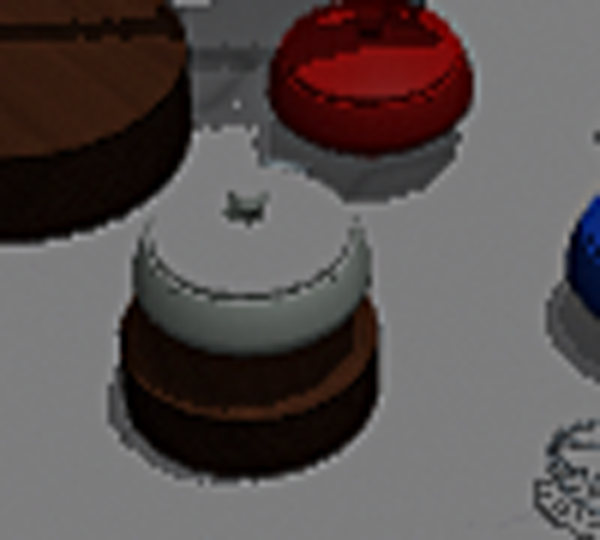

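```bash
python3 -c "
from h import *
a=cv2.imread('pics/top0.png');b=cv2.imread('pics/t10.png')
for n,(x,y,w,h) in dict(blue=(225,145,50,48),whisk=(270,95,35,80),clear=(380,205,40,40),stand2=(315,245,75,70)).items():
    d,_=cv2.phaseCorrelate(a[y:y+h,x:x+w,1].astype(np.float64),b[y:y+h,x:x+w,1].astype(np.float64)); print(n,np.round(d,2))
s=env.state();print(s['force'],s['time_s'],s['qvel'].round(2))
print(env.job_done())"
```

```text
blue [ 0.16 -0.17]
whisk [-0.01  0.14]
clear [ 0.08 -0.06]
stand2 [0.51 0.05]
[-0.25416001 -0.57660703  0.13561278] 10.9167 [-4.2   0.61 -0.82 -3.82 -0.54 -2.42]
the job is handed in; nothing more can be done
None
```

I nudged the white sugar pot into the middle of its small stand and handed the job in at about 11 s. It took two slow pushes with two half-open fingertips against the bulge; each call ended at 3.5 N or less, and I did not read the force within a call.

- **Position:** the last top view puts the pot at about (538, 28.5) and the stand at about (538, 28). Comparing the rims in both pictures suggests 1 to 2 mm still off-centre, so the two checks differ slightly. Both are inside the 5 mm allowed.
- **Pot upright:** the knob and the bulge line up, so the pot stands upright with its lid shut. The hand was well clear at hand-in, though the arm was still settling slightly (up to about 4 degrees/s at a joint).
- **Stand:** it stayed at the same pixels in the scene view throughout.
- **Bystanders:** the clear jar, whisk and blue pot show no shift beyond 0.25 px. One large stand read a 0.5 px (about 1.5 mm) shift; the arm never came near it, so I take that as lighting. I did not compare the amber jar, crate or red pot numerically, but the planned path kept clear of them.

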